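Close the mould clamp, pin it and hold it squeezed

TASK

Get the rubber mould ready for wax: swing the open plate of the metal mould clamp fully shut against the mould, then take the locking pin out of its wooden block and push it down through both holes at the front of the clamp until its collar sits on the metal. Then squeeze the two clamp plates firmly together with the gripper, across the mould, and finish while still holding them squeezed, without letting go. Leave the bottle, the pliers and the tape roll where they are.

Things in the scene. Friction and masses are not known exactly. Their poses are not given: they have to be found in the camera images.
- clamp: mould clamp fixed to the bench: dark base 190 x 74 x 8 mm carrying two upright aluminium plates with a brown rubber mould (77 long, 50 high, 22 thick) standing between them. Origin: centre of the base's underside. Its x axis runs along the plates from the pin end (-x) to the hinge end (+x, the end away from the robot), y to the side where the hinged plate opens, z up. All of it is at most 72 mm high (the hinge post).
- fixed_plate: the fixed plate with its pin eye, one piece. Plate: 108 long (clamp x -50 to +58), 8 thick (clamp y -19 to -11), 10 to 66 mm above the bench. Its pin eye is a block of 36 x 36 mm, clamp x -82 to -46, 14 to 32 mm above the bench. Origin and axes: the same as the clamp's.
- swing_plate: the hinged plate with its pin eye, one piece, the mirror image of the fixed plate (when shut: clamp y +11 to +19, 10 to 66 mm above the bench; it is 8 thick); its pin eye comes to lie right above the other, 34 to 52 mm above the bench. Its frame coincides with the clamp's when shut and turns about the hinge axis (75 mm along +x from its origin). When shut the two plates measure 38 mm over their outer faces.
- swing (a joint): opening angle of the hinged plate, rad: 0 = fully shut (a stop), up to 1.15 open; it opens towards the clamp's +y, clockwise from above. Friction of 0.12 N m keeps it where it is left; no spring.
- hinge_axis (a point): point on the vertical hinge axis, 75 mm along the clamp's +x, 40 mm above the bench
- lower_hole (a point): centre of the top mouth of the vertical through hole in the fixed plate's eye, 32 mm above the bench, 64 mm along the clamp's -x from its origin. Hole 13 mm across, 18 mm deep, 2 mm chamfer; the space under it is free down to 14 mm above the bench.
- upper_hole (a point): centre of the top mouth of the like hole in the hinged plate's eye, 52 mm above the bench; right above the lower hole when the plate is shut
- squeeze_point (a point): point midway between the two plates' outer faces when shut, at the middle of their length, 52 mm above the bench; the plates are squeezed along the clamp's y here
- lock_pin: loose steel locking pin, 70 g, upright in its block. Origin on its axis, at the underside of its collar; z up. Below it a shank 10 mm thick and 36 long with a pointed foot; above it the collar (26 across, 4 thick), then a round grip 20 mm across from 4 to 40 mm above the origin. In the clamp the collar comes to rest on the upper eye, 52 mm above the bench; in the block 44 mm above the bench.
- pin_block: wooden block 60 x 60 x 44 mm, fixed to the bench, with a 13 mm through hole in its middle in which the pin stands. Origin: centre of the underside.
- ink_bottle: loose small bottle, 32 x 40 x 64 mm, bystander; origin at the underside
- flat_pliers: loose pliers, 60 x 123 x 12 mm, lying flat near the robot, bystander; origin at the underside, handles along +y
- tape_roll: loose roll of tape lying flat, 58 mm across, 24 high, bystander; origin at the underside
Things that resemble listed ones, but are neither listed nor needed, are in the scene too. There is more than one size of the lock_pin; the one meant has the size given above. What is shaped like the clamp but turquoise is not meant.

How it is judged:
By the outcome, as a careful person would: the job done as asked, in the order asked, and still so for the second after the job is handed in, while the arm keeps its last pose, push and grip.
It also fails if it takes over 72 s, if anything falls off the work surface, if the arm or the gripper's body presses on something with over 40 N, if the wrist force passes 120 N, or if a joint passes its speed limit or range.

ROBOT

A 7-joint arm with a two-finger parallel gripper is mounted at the origin on the work surface; the furniture and walls round the work are solid. World frame = base frame: x ahead of the robot, y to its left, z up, the work surface at z = 0. Lengths are in m, angles in rad, forces in N, time in s.
With the tool pointing down it reaches from about 0.425 to 0.825 m from the base axis. Payload 3.6 kg.
Tool frame: the origin (TCP) lies between the finger pads; the fingertips stand 17 mm ahead of it and the grasp point (between the pads) lies 2 mm behind it; z points along the fingers, y is the direction in which the jaws open and shut (so a half turn about z gives the same grasp; the last joint's range is limited). The gripper opens to 93 mm and grips with 3 to 60 N. Pads are 15 mm wide; open, the fingers measure 128 mm over their backs; the gripper's body (75 mm by 188 mm) begins 65 mm behind the grasp point.
Start: joints at [1.202, 0.615, -0.013, 1.423, 0.008, 1.103, -0.04], TCP at [0.218, -0.612, 0.236] pointing down, gripper open.
Joint ranges: [-3.12, 3.12], [-0.3, 2.06], [-1.34, 1.32], [0.26, 2.42], [-1.36, 4.5], [0.01, 1.98], [-2.84, 2.84]. Speed limits (rad/s): [2.79, 2.79, 3.14, 3.14, 3.14, 3.14, 3.14].

INTERFACE

Orientations are given as a unit quaternion [x, y, z, w].
In Python, from cell import env, capture, get_calibration gives the robot as it stands. The module is installed in compiled form; this text tells all that it offers.
- The arm moves only by the tool drive_tool, never from a script. Its argument "motion" is a list of rows, each a list of 7 numbers: the shift along the tool's x, y, z in m, then the turn, a rotation vector about the tool's x, y, z in rad, then the closure in counts, from 0 (fully open) to 255 (shut). A call has 1 to 8 rows; each row is the pose to reach, as a shift and turn from the pose commanded when the call began, along the tool's axes at that moment; what a row does not reach only later rows make up. A row lasts 1/10 s, in which the tool goes at most 50 mm and 8.59 degrees, less where a joint would pass 70% of its speed; a pose out of reach is approached as far as the arm can. A call with a gripper value outside its range is refused whole. The fingers move at their own pace and stop on an object; "grip_force" is the grip in N (left out, the last holds). Time passes only in rows, so rows that repeat a pose let the fingers close. It gives the time, the measured TCP pose, the force and the opening at its end, in the units of the state.
- env.state(): the state, without advancing time (a new reading comes with each control period).
- capture(name): name is "scene" or "top"; returns the picture (400x640x3 uint8, red, green, blue); there is no depth.
- get_calibration(name): a dict with "fx", "fy", "cx", "cy" (pixels), "k1" (the pictures are not rectified: a ray, as slopes to the right and down, at radius r is drawn at 1 + k1 r^2 times it, then the intrinsics apply), "rvec" (rotation vector, rad) and "tvec" (3), from world to camera coordinates, as OpenCV has them. Camera axes: x right, y down, z forward; pixel columns grow to the right and rows downward; lengths in m; the calibration is good to about 2 mm. A picture is of the moment at which its call begins. get_calibration takes no time and is no camera call.
- env.hand_in(): hands the job in, once; it reports no verdict.
The state is a dict: "time_s": time; "joint_positions": joint angles; "qvel": joint speeds; "joint_torque": joint torques, N m; "ee_pos": TCP position; "tcp_rot": TCP orientation; "force": force on the tool from outside, world axes, zero at the start; "wrist_torque": the same for the moment, N m; "gripper_width": finger opening in m.
Only numpy, scipy, OpenCV 4.12 (cv2) and the standard library are available. Lean on these libraries where they do the work, as an engineer would, in place of code of your own. Each camera call takes 0.05 s, during which the arm holds its last target.

## Working session

There is one attempt and no reset: what is moved stays moved. The work goes in short steps, Python scripts to look and compute and a tool call to move; the robot and the scene stay as the last step left them, time stands still between calls to the robot, and variables do not carry over. Pictures are saved under pics/ and viewed, and the job is handed in when it is done.

Besides the shell and the picture viewer there is one more tool, called after "Call:" as name(argument=value, ...) on one line, values as JSON. drive_tool: Moves the arm, as the interface text tells. Its arguments: {"type":"object","properties":{"motion":{"type":"array","items":{"type":"array","items":{"type":"number"}}},"grip_force":{"type":"number"}},"required":["motion"]}

```bash
mkdir -p pics
python3 - <<'E'
from cell import env,capture,get_calibration
import cv2
for n in("scene","top"):
    cv2.imwrite(f"pics/{n}0.png",cv2.cvtColor(capture(n),cv2.COLOR_RGB2BGR)); print(n,get_calibration(n))
print(env.state())
E
```

```text
scene {'fx': 515.8829627868028, 'fy': 515.8829627868028, 'cx': 320.2076055329093, 'cy': 205.56037753149008, 'k1': 0.03455941997578514, 'rvec': array([ 1.19397659, -2.06016715,  1.1131584 ]), 'tvec': array([0.26664587, 0.26439965, 0.84966101])}
top {'fx': 369.6365181591314, 'fy': 369.6365181591314, 'cx': 313.6017685259757, 'cy': 202.2782221280501, 'k1': -0.03785249649841102, 'rvec': array([ 2.20256672, -2.13483802,  0.15944215]), 'tvec': array([1.73783364e-04, 4.78003191e-01, 9.67944012e-01])}
{'time_s': 0.1, 'joint_positions': array([ 1.20153394,  0.61581826, -0.01261659,  1.42469655,  0.00808411,
        1.1033949 , -0.0404123 ]), 'qvel': array([ 1.30719018e-03, -7.74515278e-05,  6.60669635e-04, -4.35033920e-03,
        9.10220957e-04, -1.70766636e-03,  1.04918367e-03]), 'joint_torque': array([ 8.44559800e-04, -4.60043335e+01,  2.09761821e-01, -1.66246140e+01,
       -6.12375000e-02,  1.69060630e-02,  8.52710014e-05]), 'ee_pos': array([ 0.21825443, -0.61156716,  0.23461367]), 'tcp_rot': array([ 9.85345618e-01,  1.70565904e-01, -1.99673765e-04, -1.11598836e-03]), 'force': array([ 0.27109926, -0.17758136, -0.28295181]), 'wrist_torque': array([0.01156845, 0.0308812 , 0.02286765]), 'gripper_width': 0.09309614022020876}
```

View pics/scene0.png

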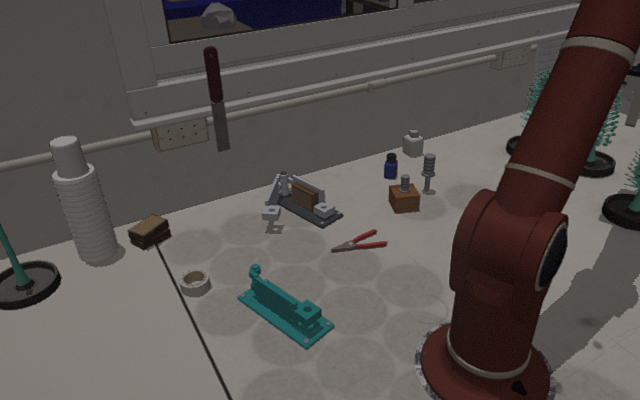

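View pics/top0.png

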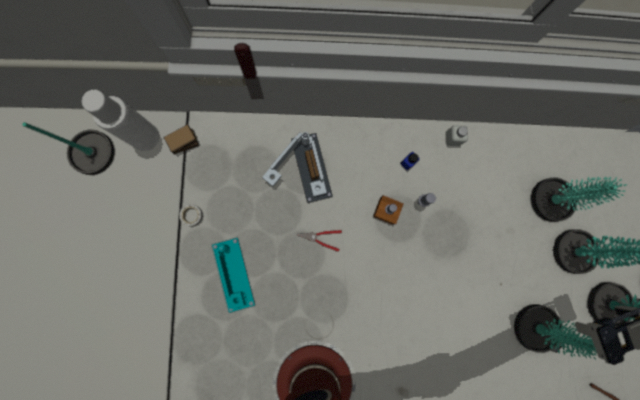

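The scene view shows the grey clamp at (300,200), open plate to the left; the turquoise lookalike is at (285,305), the wooden block with pin at (405,195) and a taller pin-like object at (429,172). The top view shows the clamp at (312,165), block at (388,210), and the lookalike pin at (425,200).
Candidates for lock_pin: the pin in the wooden block (405,182 scene) and the taller one at (429,165). Next, a close crop and measurements.

```bash
cat > h.py <<'E'
import numpy as np, cv2
from cell import env,capture,get_calibration
def cam(n):
    c=get_calibration(n); K=np.array([[c['fx'],0,c['cx']],[0,c['fy'],c['cy']],[0,0,1]]); D=np.array([c['k1'],0,0,0,0.])
    return K,D,np.array(c['rvec'],float),np.array(c['tvec'],float)
def ray(n,p):
    K,D,r,t=cam(n); R=cv2.Rodrigues(r)[0]
    u=cv2.undistortPoints(np.array([[p]],float),K,D)[0,0]
    return -R.T@t, R.T@np.array([u[0],u[1],1])
def onz(n,p,z):
    o,d=ray(n,p); return o+d*(z-o[2])/d[2]
def proj(n,P):
    K,D,r,t=cam(n); return cv2.projectPoints(np.array(P,float).reshape(-1,1,3),r,t,K,D)[0][:,0]
def tri(p,q):
    o1,d1=ray('scene',p);o2,d2=ray('top',q)
    s=np.linalg.lstsq(np.c_[d1,-d2],o2-o1,rcond=None)[0]
    a=o1+s[0]*d1;b=o2+s[1]*d2
    return (a+b)/2,np.linalg.norm(a-b)
def crop(n,x0,y0,x1,y1,k,f):
    im=cv2.cvtColor(capture(n),cv2.COLOR_RGB2BGR) 
    cv2.imwrite(f,cv2.resize(im[y0:y1,x0:x1],None,fx=k,fy=k,interpolation=cv2.INTER_CUBIC))
E
python3 - <<'E'
from h import *
a=cv2.imread('pics/scene0.png');b=cv2.imread('pics/top0.png')
f=lambda im,x0,y0,x1,y1,k:cv2.resize(im[y0:y1,x0:x1],None,fx=k,fy=k,interpolation=cv2.INTER_CUBIC)
cv2.imwrite('pics/c1.png',f(a,250,140,450,240,4))
cv2.imwrite('pics/c2.png',f(b,255,120,335,210,6.5))
cv2.imwrite('pics/c3.png',f(b,365,180,445,230,8))
E
```

```text
(no output)
```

View pics/c1.png

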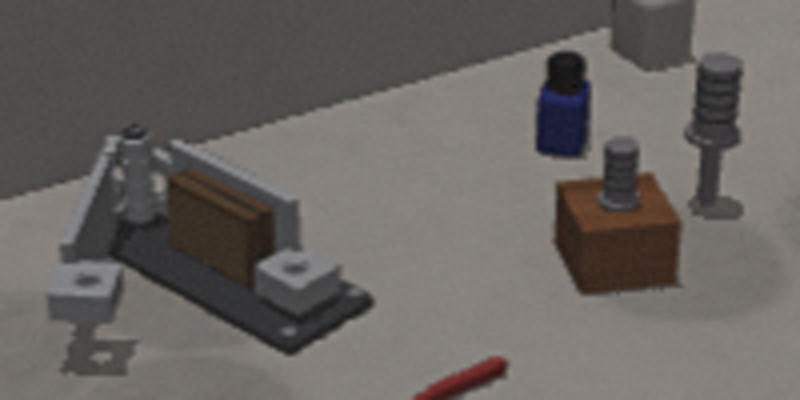

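View pics/c2.png

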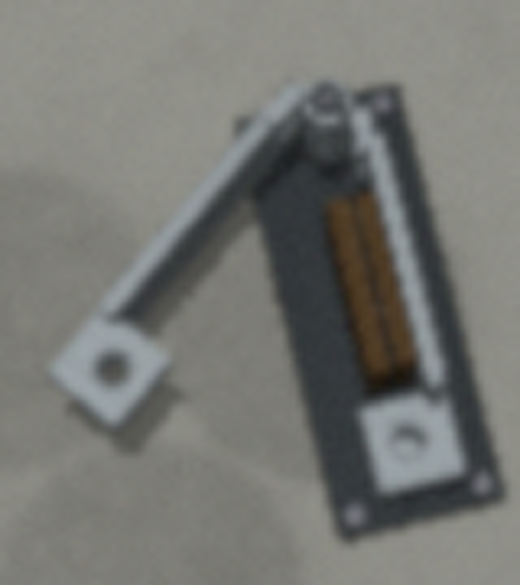

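View pics/c3.png

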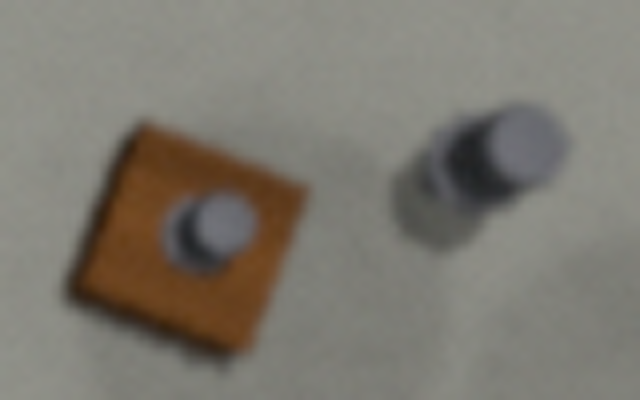

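The crops show the pin in the block (c1 (620,170), 20 mm grip) fits; the free-standing one is bigger. Clamp holes: lower c2 (408,440), upper c2 (113,369).

Run:
```python
from h import *
np.set_printoptions(precision=4,suppress=True)
g1=lambda x,y:((x+.5)/4-.5+250,(y+.5)/4-.5+140)
g2=lambda x,y:((x+.5)/6.5-.5+255,(y+.5)/6.5-.5+120)
g3=lambda x,y:((x+.5)/8-.5+365,(y+.5)/8-.5+180)
for n,a,b,z in [('lower',g1(296,267),g2(408,440),.032),('upper',g1(90,279),g2(113,369),.052),('hinge',g1(133,131),g2(325,98),.072),('pintop',g1(620,146),g3(225,224),.084)]:
    print(n,tri(a,b),onz('scene',a,z)[:2],onz('top',b,z)[:2])
print('base corners');
c=[onz('top',g2(*p),.008)[:2] for p in [(397,86),(503,494),(343,540),(236,120)]]
print(np.array(c),np.mean(c,0),[np.linalg.norm(c[i]-c[i-1]) for i in range(4)])
d=c[0]+c[3]-c[1]-c[2];print('yaw clamp x',np.arctan2(d[1],d[0]))
c=[onz('top',g3(*p),.044)[:2] for p in [(145,120),(310,187),(247,353),(78,290)]]
print(np.array(c),np.mean(c,0),[np.linalg.norm(c[i]-c[i-1]) for i in range(4)])
```

```text
lower (array([0.519 , 0.0065, 0.0313]), np.float64(0.0007029055229133673)) [0.5182 0.0073] [0.5187 0.0062]
upper (array([0.5408, 0.1283, 0.0516]), np.float64(0.0004045502331433787)) [0.5404 0.1287] [0.5406 0.1281]
hinge (array([0.6523, 0.0459, 0.0715]), np.float64(0.0016191014093716535)) [0.6521 0.0469] [0.6517 0.0452]
pintop (array([ 0.4649, -0.1861,  0.0824]), np.float64(0.002602176128236628)) [ 0.4631 -0.183 ] [ 0.464  -0.1868]
base corners
[[ 0.6783  0.0147]
 [ 0.5007 -0.0356]
 [ 0.4788  0.0318]
 [ 0.6605  0.084 ]] [0.5796 0.0237] [np.float64(0.07154572481093303), np.float64(0.18454864901288723), np.float64(0.07090196755396512), np.float64(0.18901089223916015)]
yaw clamp x 0.27779858100135024
[[ 0.5029 -0.1692]
 [ 0.4821 -0.225 ]
 [ 0.4257 -0.2039]
 [ 0.445  -0.1471]] [ 0.4639 -0.1863] [np.float64(0.06193593140506956), np.float64(0.059605221630669024), np.float64(0.060154289599056325), np.float64(0.05993343186178279)]
```

Checks: lower hole–hinge 139 mm ✓ (also upper–hinge 138.6), heights match, block sides 60 mm ✓. Clamp yaw is about 0.285 and the plate is open about 0.92 rad. Now a helper to turn world targets into tool shifts.

```bash
cat >> h.py <<'E'
from scipy.spatial.transform import Rotation as Rn
np.set_printoptions(precision=4,suppress=True)
YAW=.285; ORG=np.array([.5804,.0246]); H=np.array([.6523,.0457])
ex=np.array([np.cos(YAW),np.sin(YAW)]); ey=np.array([-ex[1],ex[0]])
def clamp(x,y,z): return np.r_[ORG+ex*x+ey*y,z]
def plate(x,y,z,th):
    a=YAW-th; return np.r_[H+np.array([[np.cos(a),-np.sin(a)],[np.sin(a),np.cos(a)]])@[x-.075,y],z]
def shifts(ts,yaw=None):
    """print tool-frame shift rows from measured pose to world targets"""
    s=env.state(); R=Rn.from_quat(s['tcp_rot']); tx=R.as_matrix()[:,0]; y0=np.arctan2(tx[1],tx[0])
    print('t',s['time_s'],'pos',s['ee_pos'],'yaw',y0,'tilt',R.as_matrix()[:,2],'F',s['force'],'w',s['gripper_width'])
    for t in ts: print(np.round(R.inv().apply(np.array(t)-s['ee_pos']),4), 'turn z', None if yaw is None else round(y0-yaw,4))
E
python3 - <<'E'
from h import *
shifts([[.40,-.40,.23],[.592,.158,.23]],.285)
print(plate(-.064,0,.052,.92))
E
```

```text
t 0.1 pos [ 0.2183 -0.6116  0.2346] yaw 0.3428081587071874 tilt [-0.0008  0.0021 -1.    ] F [ 0.2711 -0.1776 -0.283 ] w 0.09309614022020876
[ 0.2423 -0.1382  0.0049] turn z 0.0578
[ 0.6107 -0.5991  0.006 ] turn z 0.0578
[0.5404 0.1282 0.052 ]
```

Call:
drive_tool(motion=[[0.611,-0.599,0.006,0,0,0.058,255],[0.611,-0.599,0.006,0,0,0.058,255],[0.611,-0.599,0.006,0,0,0.058,255],[0.611,-0.599,0.006,0,0,0.058,255],[0.611,-0.599,0.006,0,0,0.058,255],[0.611,-0.599,0.006,0,0,0.058,255],[0.611,-0.599,0.006,0,0,0.058,255],[0.611,-0.599,0.006,0,0,0.058,255]], grip_force=10)

```text
time_s: 0.9
ee_pos: [0.3937, -0.2504, 0.2327]
tcp_rot: [0.99, 0.142, -0.0, -0.0]
force: [1.1, -0.1, 0.2]
gripper_width: 0.0338
```

Run:
```python
from h import *
shifts([[.592,.158,.23]],.285)
```

```text
t 0.9 pos [ 0.3937 -0.2504  0.2327] yaw 0.28467111117858507 tilt [-0.0002  0.0002 -1.    ] F [ 1.0879 -0.095   0.2097] w 0.03377426042149689
[ 0.305  -0.3363  0.0028] turn z -0.0003
```

Call:
drive_tool(motion=[[0.305,-0.336,0.003,0,0,0,255],[0.305,-0.336,0.003,0,0,0,255],[0.305,-0.336,0.003,0,0,0,255],[0.305,-0.336,0.003,0,0,0,255],[0.305,-0.336,0.003,0,0,0,255],[0.305,-0.336,0.003,0,0,0,255],[0.305,-0.336,0.003,0,0,0,255],[0.305,-0.336,0.003,0,0,0,255]])

```text
time_s: 1.7
ee_pos: [0.5685, 0.1092, 0.2299]
tcp_rot: [0.99, 0.142, -0.0, 0.0]
force: [0.8, -1.0, -0.4]
gripper_width: 0.0005
```

Run:
```python
from h import *
shifts([[.592,.158,.23],[.592,.158,.047]],.285)
```

```text
t 1.7 pos [0.5685 0.1092 0.2299] yaw 0.2848273985614673 tilt [-0.0007 -0.0004 -1.    ] F [ 0.7867 -0.9918 -0.4462] w 0.0004930991487982526
[ 0.0363 -0.0403 -0.0002] turn z -0.0002
[ 0.0364 -0.0403  0.1828] turn z -0.0002
```

Call:
drive_tool(motion=[[0.036,-0.04,0,0,0,0,255],[0.036,-0.04,0,0,0,0,255],[0.036,-0.04,0,0,0,0,255]])

```text
time_s: 2.0
ee_pos: [0.5909, 0.1576, 0.2292]
tcp_rot: [0.99, 0.144, -0.001, -0.0]
force: [0.4, -0.2, -0.2]
gripper_width: 0.0005
```

Run:
```python
from h import *
shifts([[.592,.158,.23],[.592,.158,.047]],.285)
crop('top',235,90,345,220,4.5,'pics/t1.png')
```

```text
t 2.0 pos [0.5909 0.1576 0.2292] yaw 0.2883538860208434 tilt [-0.0018 -0.     -1.    ] F [ 0.3982 -0.249  -0.1639] w 0.0005140700874711069
[ 0.0011 -0.0001 -0.0008] turn z 0.0034
[0.0014 0.     0.1822] turn z 0.0034
```

View pics/t1.png

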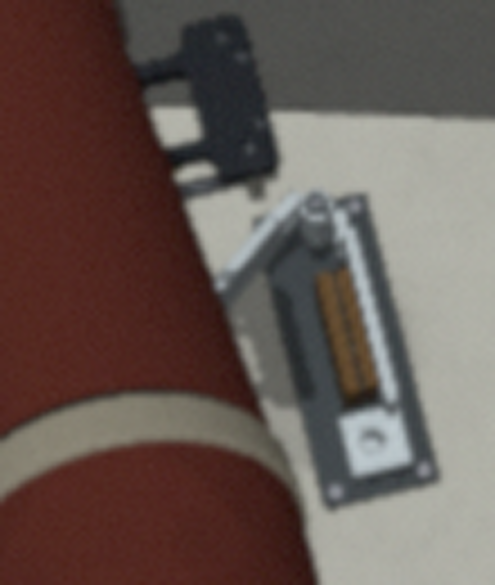

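Run:
```python
from h import *
print(onz('top',(290,116),0),onz('top',(225,112),0))
for th in (.92,.7,.5,.3,.15,.05,0):
    c=plate(-.042,.019,.047,th); n=np.r_[-np.sin(YAW-th),np.cos(YAW-th),0]
    t=[np.cos(YAW),np.sin(YAW)]; sup=.0075*abs(np.dot(n[:2],ex))+.0175*abs(np.dot(n[:2],ey))
    shifts([c+n*sup])
```

```text
[0.7279 0.0894 0.    ] [0.733  0.2754 0.    ]
t 2.05 pos [0.591  0.1551 0.2294] yaw 0.28489562002743357 tilt [-0.0017 -0.0016 -1.    ] F [-0.366  -0.6043  0.1   ] w 0.0005082403104048305
[-0.0141  0.0074  0.1825] turn z None
t 2.05 pos [0.591  0.1551 0.2294] yaw 0.28489562002743357 tilt [-0.0017 -0.0016 -1.    ] F [-0.366  -0.6043  0.1   ] w 0.0005082403104048305
[-0.037   0.0182  0.1825] turn z None
t 2.05 pos [0.591  0.1551 0.2294] yaw 0.28489562002743357 tilt [-0.0017 -0.0016 -1.    ] F [-0.366  -0.6043  0.1   ] w 0.0005082403104048305
[-0.056   0.0326  0.1826] turn z None
t 2.05 pos [0.591  0.1551 0.2294] yaw 0.28489562002743357 tilt [-0.0017 -0.0016 -1.    ] F [-0.366  -0.6043  0.1   ] w 0.0005082403104048305
[-0.0721  0.0512  0.1826] turn z None
t 2.05 pos [0.591  0.1551 0.2294] yaw 0.28489562002743357 tilt [-0.0017 -0.0016 -1.    ] F [-0.366  -0.6043  0.1   ] w 0.0005082403104048305
[-0.0816  0.0676  0.1827] turn z None
t 2.05 pos [0.591  0.1551 0.2294] yaw 0.28489562002743357 tilt [-0.0017 -0.0016 -1.    ] F [-0.366  -0.6043  0.1   ] w 0.0005082403104048305
[-0.0865  0.0794  0.1827] turn z None
t 2.05 pos [0.591  0.1551 0.2294] yaw 0.28489562002743357 tilt [-0.0017 -0.0016 -1.    ] F [-0.366  -0.6043  0.1   ] w 0.0005082403104048305
[-0.0885  0.0855  0.1827] turn z None
```

Descend outside the open plate (4 rows at ≤46 mm), with 8 mm extra clearance.

Call:
drive_tool(motion=[[0.006,-0.008,0.045,0,0,0,255],[0.006,-0.008,0.09,0,0,0,255],[0.006,-0.008,0.135,0,0,0,255],[0.006,-0.008,0.165,0,0,0,255],[0.006,-0.008,0.182,0,0,0,255],[0.006,-0.008,0.182,0,0,0,255],[0.006,-0.008,0.182,0,0,0,255]])

```text
time_s: 2.75
ee_pos: [0.5954, 0.1632, 0.0489]
tcp_rot: [0.99, 0.141, 0.0, 0.001]
force: [1.5, -0.4, 1.3]
gripper_width: 0.0004
```

Run:
```python
from h import *
L=[]
for th in (.92,.75,.6,.45,.3,.2,.1,0.03,0):
    c=plate(-.042,.019,.047,th); n=np.r_[-np.sin(YAW-th),np.cos(YAW-th),0]
    sup=.0075*abs(np.dot(n[:2],ex))+.0175*abs(np.dot(n[:2],ey)); L.append(c+n*sup)
shifts(L,.285)
```

```text
t 2.75 pos [0.5954 0.1632 0.0489] yaw 0.2822461377125361 tilt [ 0.0005 -0.001  -1.    ] F [ 1.4715 -0.364   1.2731] w 0.00041107014205731923
[-0.0209  0.0142  0.0019] turn z -0.0028
[-0.0388  0.0221  0.0019] turn z -0.0028
[-0.0536  0.0318  0.0019] turn z -0.0028
[-0.0671  0.0438  0.0019] turn z -0.0028
[-0.0788  0.0582  0.0019] turn z -0.0028
[-0.0854  0.0689  0.0019] turn z -0.0028
[-0.0909  0.0804  0.002 ] turn z -0.0028
[-0.094   0.0888  0.002 ] turn z -0.0028
[-0.0951  0.0925  0.002 ] turn z -0.0028
```

Call:
drive_tool(motion=[[-0.01,0.007,0,0,0,0,255],[-0.021,0.014,0,0,0,0,255],[-0.03,0.018,0,0,0,0,255],[-0.039,0.022,0,0,0,0,255],[-0.046,0.027,0,0,0,0,255],[-0.054,0.032,0,0,0,0,255],[-0.061,0.038,0,0,0,0,255],[-0.067,0.044,0,0,0,0,255]])

```text
time_s: 3.55
ee_pos: [0.5426, 0.1037, 0.0482]
tcp_rot: [0.99, 0.142, -0.0, -0.0]
force: [0.7, 1.2, 0.2]
gripper_width: 0.0005
```

Run:
```python
from h import *
L=[]
for th in (.45,.3,.2,.1,0.03,0):
    c=plate(-.042,.019,.047,th); n=np.r_[-np.sin(YAW-th),np.cos(YAW-th),0]
    sup=.0075*abs(np.dot(n[:2],ex))+.0175*abs(np.dot(n[:2],ey)); L.append(c+n*sup)
crop('scene',235,140,345,220,7,'pics/s2.png')
shifts(L,.285)
```

```text
t 3.6 pos [0.5416 0.1016 0.048 ] yaw 0.2829341482347643 tilt [-0.0023 -0.002  -1.    ] F [-0.2721 -0.2338  0.3261] w 0.0006633189321942864
[ 0.0017 -0.0004  0.001 ] turn z -0.0021
[-0.01    0.014   0.0011] turn z -0.0021
[-0.0166  0.0246  0.0011] turn z -0.0021
[-0.0221  0.0361  0.0011] turn z -0.0021
[-0.0252  0.0446  0.0012] turn z -0.0021
[-0.0263  0.0483  0.0012] turn z -0.0021
```

View pics/s2.png

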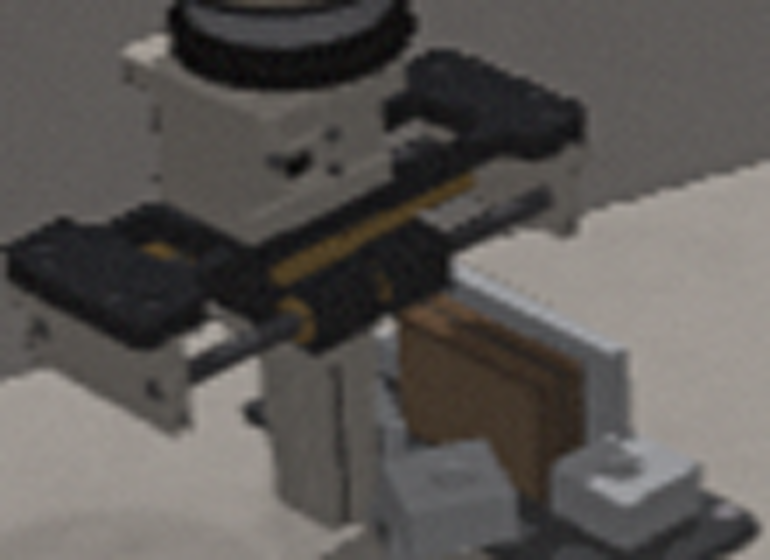

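The swing plate's eye (450,490 in the crop) is moving in ahead of the closed fingers. Continuing.

Call:
drive_tool(motion=[[-0.004,0.007,0,0,0,0,255],[-0.01,0.014,0,0,0,0,255],[-0.0135,0.019,0,0,0,0,255],[-0.0165,0.0245,0,0,0,0,255],[-0.0195,0.03,0,0,0,0,255],[-0.022,0.036,0,0,0,0,255],[-0.024,0.04,0,0,0,0,255],[-0.025,0.0435,0,0,0,0,255]])

```text
time_s: 4.4
ee_pos: [0.5308, 0.0549, 0.0482]
tcp_rot: [0.99, 0.142, -0.001, -0.0]
force: [0.7, 1.4, 0.9]
gripper_width: 0.0005
```

Call:
drive_tool(motion=[[0,0.0015,0,0,0,0,255],[0,0.003,0,0,0,0,255],[0,0.0045,0,0,0,0,255],[0,0.0045,0,0,0,0,255]])

```text
time_s: 4.8
ee_pos: [0.532, 0.0509, 0.048]
tcp_rot: [0.99, 0.142, -0.001, 0.0]
force: [-0.6, -0.1, 0.3]
gripper_width: 0.0005
```

Run:
```python
from h import *
shifts([clamp(-.042,.0365,.047)],.285)
crop('scene',235,140,345,220,7,'pics/s3.png')
```

```text
t 4.8 pos [0.532  0.0509 0.048 ] yaw 0.28482186433439205 tilt [-0.0012 -0.0002 -1.    ] F [-0.593  -0.0556  0.2758] w 0.0005494072774440113
[-0.003   0.0024  0.001 ] turn z -0.0002
```

View pics/s3.png

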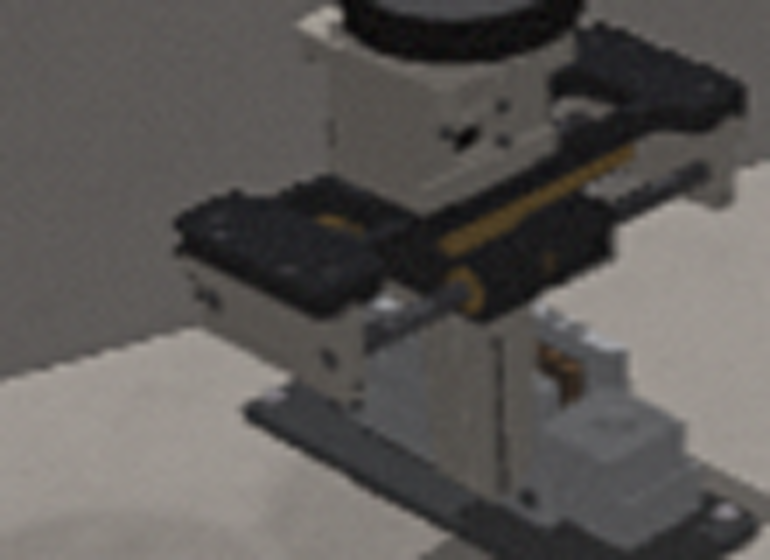

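Nearly shut (upper eye at crop (615,430), still slightly off). Push a bit more until force rises.

Call:
drive_tool(motion=[[0,0.001,0,0,0,0,255],[0,0.002,0,0,0,0,255],[0,0.003,0,0,0,0,255],[0,0.003,0,0,0,0,255]])

```text
time_s: 5.25
ee_pos: [0.5334, 0.048, 0.0482]
tcp_rot: [0.99, 0.142, -0.0, 0.0]
force: [-1.2, 1.5, 0.1]
gripper_width: 0.0006
```

Call:
drive_tool(motion=[[0,0.001,0,0,0,0,255],[0,0.002,0,0,0,0,255],[0,0.0025,0,0,0,0,255],[0,0.0025,0,0,0,0,255]])

```text
time_s: 5.65
ee_pos: [0.5334, 0.0479, 0.0482]
tcp_rot: [0.99, 0.143, -0.0, -0.001]
force: [-3.6, 5.2, 0.4]
gripper_width: 0.0006
```

Call:
drive_tool(motion=[[0,0.001,0,0,0,0,255],[0,0.0015,0,0,0,0,255],[0,0.0015,0,0,0,0,255]])

```text
time_s: 5.95
ee_pos: [0.5334, 0.0478, 0.0482]
tcp_rot: [0.99, 0.143, -0.001, -0.002]
force: [-3.9, 7.3, 1.0]
gripper_width: 0.0006
```

Call:
drive_tool(motion=[[0,-0.02,0,0,0,0,255],[0,-0.04,0,0,0,0,255],[0,-0.04,-0.045,0,0,0,128],[0,-0.04,-0.09,0,0,0,128],[0,-0.04,-0.13,0,0,0,128],[0,-0.04,-0.13,0,0,0,128]])

```text
time_s: 6.55
ee_pos: [0.5279, 0.0827, 0.1841]
tcp_rot: [0.99, 0.141, 0.007, 0.0]
force: [1.1, -0.9, -0.2]
gripper_width: 0.0279
```

Run:
```python
from h import *
shifts([[.4645,-.1864,.18],[.4645,-.1864,.066]],.285)
```

```text
t 6.55 pos [0.5279 0.0827 0.1841] yaw 0.283751902078061 tilt [ 0.0143  0.0015 -0.9999] F [ 1.067  -0.933  -0.2127] w 0.027864447183273293
[-0.1363  0.2406  0.0028] turn z -0.0012
[-0.1379  0.2403  0.1168] turn z -0.0012
```

Force against the stop with no motion: shut. Check the top view, the lookalike pin's distance, then go to the pin.

Run:
```python
from h import *
g1=lambda x,y:((x+.5)/4-.5+250,(y+.5)/4-.5+140)
g3=lambda x,y:((x+.5)/8-.5+365,(y+.5)/8-.5+180)
print(tri(g1(720,64),g3(527,142)))
```

```text
(array([ 0.4916, -0.2794,  0.1   ]), np.float64(0.0006156005124675884))
```

Call:
drive_tool(motion=[[-0.028,0.04,0,0,0,0,128],[-0.055,0.09,0,0,0,0,128],[-0.083,0.14,0,0,0,0,128],[-0.11,0.19,0,0,0,0,128],[-0.136,0.24,0,0,0,0,128],[-0.136,0.24,0,0,0,0,128],[-0.136,0.24,0,0,0,0,128],[-0.136,0.24,0,0,0,0,128]])

```text
time_s: 7.35
ee_pos: [0.4599, -0.1864, 0.1777]
tcp_rot: [0.99, 0.141, -0.0, -0.0]
force: [-0.4, 2.0, -0.1]
gripper_width: 0.0465
```

Run:
```python
from h import *
shifts([[.464,-.1865,.18],[.464,-.1865,.072]],.285)
crop('scene',380,110,480,230,5,'pics/s4.png')
crop('top',255,120,335,210,6.5,'pics/t4.png')
```

```text
t 7.35 pos [ 0.4599 -0.1864  0.1777] yaw 0.28289834289559446 tilt [-0.0003  0.0001 -1.    ] F [-0.4265  2.0258 -0.1276] w 0.046489168624292414
[ 0.0039  0.0012 -0.0023] turn z -0.0021
[0.004  0.0012 0.1057] turn z -0.0021
```

View pics/s4.png

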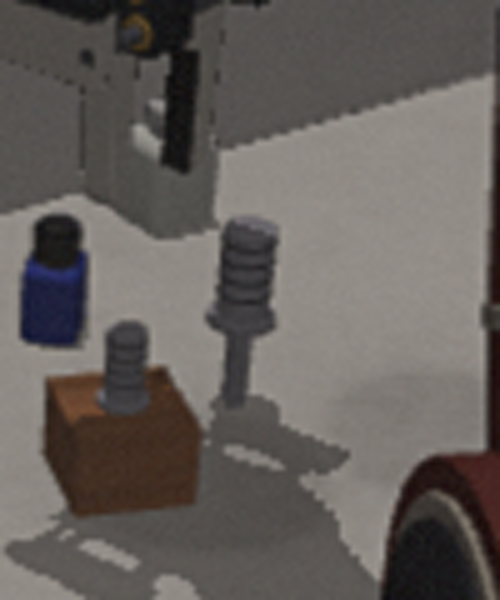

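View pics/t4.png

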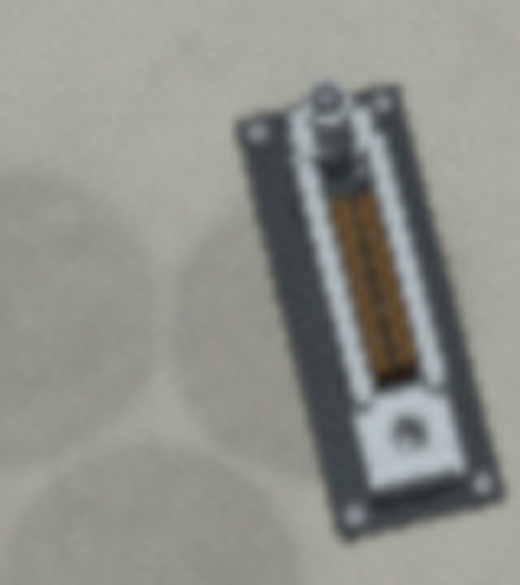

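Top view: plate shut, eyes aligned, hole at t4 (409,432). Scene: gripper above the block pin at s4 (125,365); lookalike (250,280) is 97 mm off and below the gripper body. Descend to grasp.

Call:
drive_tool(motion=[[0.004,0.001,0.035,0,0,0,128],[0.004,0.001,0.07,0,0,0,128],[0.004,0.001,0.095,0,0,0,128],[0.004,0.001,0.106,0,0,0,128],[0.004,0.001,0.106,0,0,0,128],[0.004,0.001,0.106,0,0,0,128]])

```text
time_s: 8.05
ee_pos: [0.4653, -0.1851, 0.0729]
tcp_rot: [0.99, 0.143, 0.001, 0.0]
force: [0.6, -1.1, 0.1]
gripper_width: 0.0462
```

Run:
```python
from h import *
shifts([[.464,-.1865,.072]],.285)
crop('scene',380,110,480,230,5,'pics/s5.png')
print(onz('top',((409.5)/6.5-.5+255,(432.5)/6.5-.5+120),.052), clamp(-.064,0,.052))
```

```text
t 8.05 pos [ 0.4653 -0.1851  0.0729] yaw 0.2863149308445685 tilt [ 0.0016 -0.0002 -1.    ] F [ 0.5679 -1.0805  0.0705] w 0.04618818236187453
[-0.0016  0.001   0.0009] turn z 0.0013
[0.5187 0.0065 0.052 ] [0.519  0.0066 0.052 ]
```

View pics/s5.png

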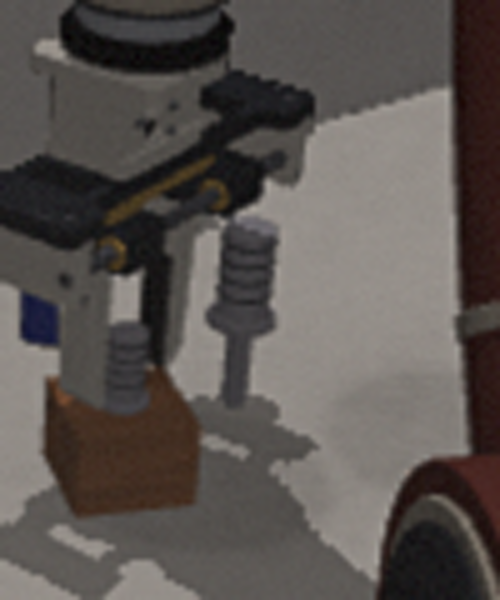

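Run:
```python
from h import *
s=env.state();p=s['ee_pos']
q=proj('scene',[[p[0],p[1],.084],[p[0],p[1],.048],[.464,-.1865,.084]])
print(((q-[380,110])+.5)*5-.5)
for d in (-.0075,.0075):
  for w in (-.023,.023): 
    tx=np.array([np.cos(.285),np.sin(.285)]);ty=np.array([tx[1],-tx[0]])
    a=p[:2]+tx*d+ty*w; q=proj('scene',[[a[0],a[1],p[2]-.017]]); print(d,w,((q-[380,110])+.5)*5-.5)
```

```text
[[126.3009 329.2214]
 [121.5508 394.6154]
 [130.0393 329.9334]]
-0.0075 -0.023 [[105.9597 403.0956]]
-0.0075 0.023 [[164.1065 367.0886]]
0.0075 -0.023 [[ 80.5857 392.2909]]
0.0075 0.023 [[138.8458 356.7778]]
```

Projected TCP axis (126,329)–(122,395) coincides with the pin at (127,327)–(124,400), between the fingers. Close.

Call:
drive_tool(motion=[[-0.001,0.0005,0,0,0,0,255],[-0.001,0.0005,0,0,0,0,255],[-0.001,0.0005,0,0,0,0,255],[-0.001,0.0005,0,0,0,0,255],[-0.001,0.0005,0,0,0,0,255],[-0.001,0.0005,0,0,0,0,255]], grip_force=30)

```text
time_s: 8.7
ee_pos: [0.4637, -0.1866, 0.0726]
tcp_rot: [0.99, 0.142, 0.0, 0.0]
force: [-1.1, 1.4, 4.0]
gripper_width: 0.0194
```

Call:
drive_tool(motion=[[0,0,-0.02,0,0,0,255],[0,0,-0.04,0,0,0,255],[0,0,-0.06,0,0,0,255],[0,0,-0.08,0,0,0,255],[0,0,-0.08,0,0,0,255],[0,0,-0.08,0,0,0,255]])

```text
time_s: 9.3
ee_pos: [0.4631, -0.1863, 0.1517]
tcp_rot: [0.99, 0.142, -0.0, -0.0]
force: [0.2, -0.8, -1.5]
gripper_width: 0.0192
```

Run:
```python
from h import *
shifts([[.5189,.0066,.152]],.285)
crop('scene',360,80,480,230,4,'pics/s6.png')
crop('top',365,165,445,230,8,'pics/t6.png')
```

```text
t 9.3 pos [ 0.4631 -0.1863  0.1517] yaw 0.28482620827821264 tilt [-0.0005  0.0002 -1.    ] F [ 0.1533 -0.8057 -1.4866] w 0.019189173020538138
[ 0.1078 -0.1694 -0.0003] turn z -0.0002
```

View pics/s6.png

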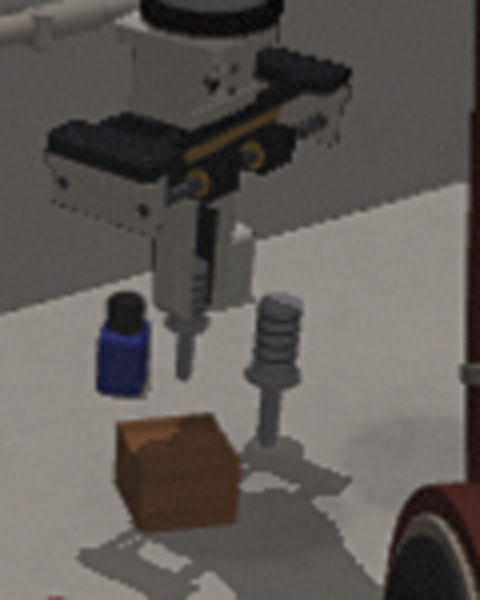

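```bash
python3 - <<'E'
from h import *
p=env.state()['ee_pos']
q=proj('scene',[[p[0],p[1],p[2]-.0285],[p[0],p[1],p[2]-.0285-.036]])
print(((q-[360,80])+.5)*4-.5)
E
python3 - <<'E'
import cv2
im=cv2.imread('pics/s6.png'); cv2.imwrite('pics/s6b.png',cv2.resize(im[240:400,130:280],None,fx=4,fy=4,interpolation=cv2.INTER_CUBIC))
E
```

```text
[[189.1193 327.2672]
 [185.1021 381.4525]]
```

View pics/s6b.png

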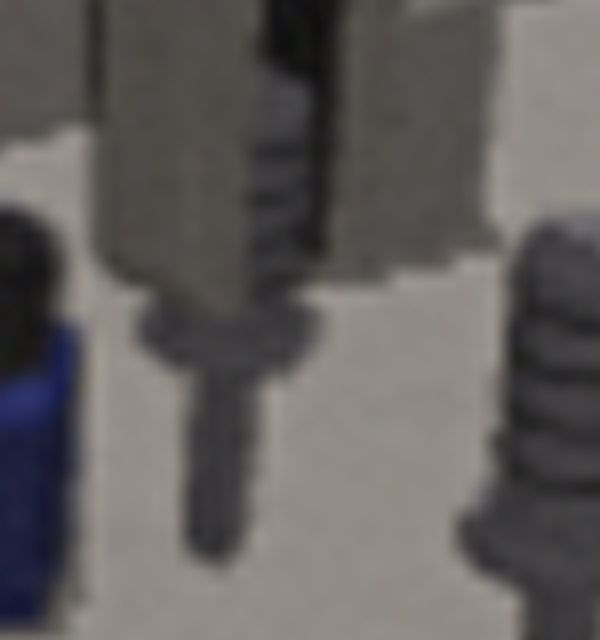

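Pin is held upright (19.2 mm), foot at crop (183,379) vs predicted (185,381). Carry above the holes.

Call:
drive_tool(motion=[[0.02,-0.03,-0.01,0,0,0,255],[0.043,-0.068,-0.01,0,0,0,255],[0.065,-0.103,-0.01,0,0,0,255],[0.088,-0.138,-0.01,0,0,0,255],[0.103,-0.162,-0.01,0,0,0,255],[0.108,-0.1695,-0.01,0,0,0,255],[0.108,-0.1695,-0.01,0,0,0,255],[0.108,-0.1695,-0.01,0,0,0,255]])

```text
time_s: 10.2
ee_pos: [0.5187, 0.0045, 0.1615]
tcp_rot: [0.99, 0.141, -0.001, 0.001]
force: [-0.2, 0.4, -1.1]
gripper_width: 0.02
```

Call:
drive_tool(motion=[[0,0,0.025,0,0,0,255],[0,0,0.025,0,0,0,255],[0,0,0.025,0,0,0,255]])

```text
time_s: 10.5
ee_pos: [0.5188, 0.0047, 0.137]
tcp_rot: [0.99, 0.14, -0.001, 0.0]
force: [0.8, -0.0, -0.9]
gripper_width: 0.0191
```

Run:
```python
from h import *
shifts([[.5189,.0066,.122]],.285)
p=env.state()['ee_pos']
q=proj('scene',[[p[0],p[1],p[2]-.0285],[p[0],p[1],p[2]-.0645],clamp(-.064,0,.052)])
print(((q-[270,130])+.5)*7-.5)
crop('scene',270,130,370,215,7,'pics/s7.png')
```

```text
t 10.5 pos [0.5188 0.0047 0.137 ] yaw 0.28177475270765523 tilt [-0.0018 -0.0009 -1.    ] F [ 0.7892 -0.0147 -0.9314] w 0.01914875241206338
[ 0.0006 -0.0018  0.015 ] turn z -0.0032
[[379.5113 336.36  ]
 [381.7994 431.3333]
 [377.8534 485.4475]]
```

View pics/s7.png

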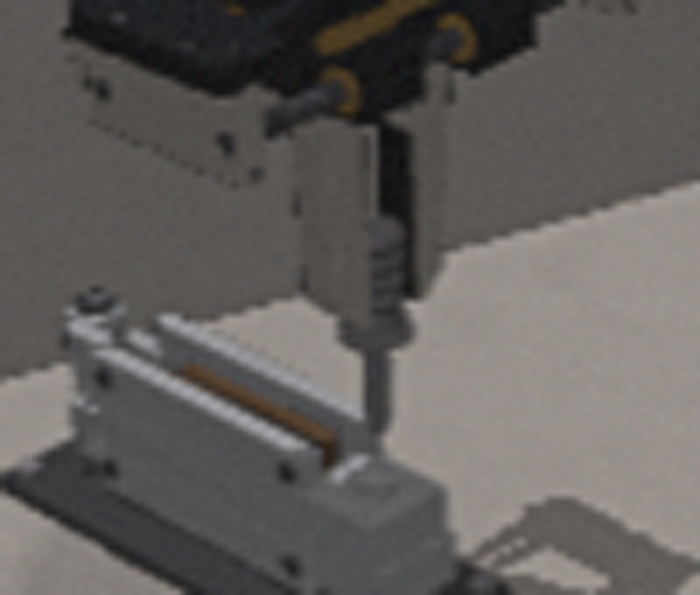

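Run:
```python
from h import *
b=np.array([.5188,.0047,.07])
q=lambda P:proj('scene',[P])[0]*7
print('per mm tool x',q(b+.001*np.r_[ex,0])-q(b),'tool y',q(b-.001*np.r_[ey,0])-q(b),'z',q(b+[0,0,.001])-q(b))
a=cv2.imread('pics/s7.png');cv2.imwrite('pics/s7b.png',cv2.resize(a[300:560,300:470],None,fx=3,fy=3))
```

```text
per mm tool x [-2.1594 -1.0434] tool y [ 2.1052 -1.1479] z [-0.0624 -2.5907]
```

View pics/s7b.png

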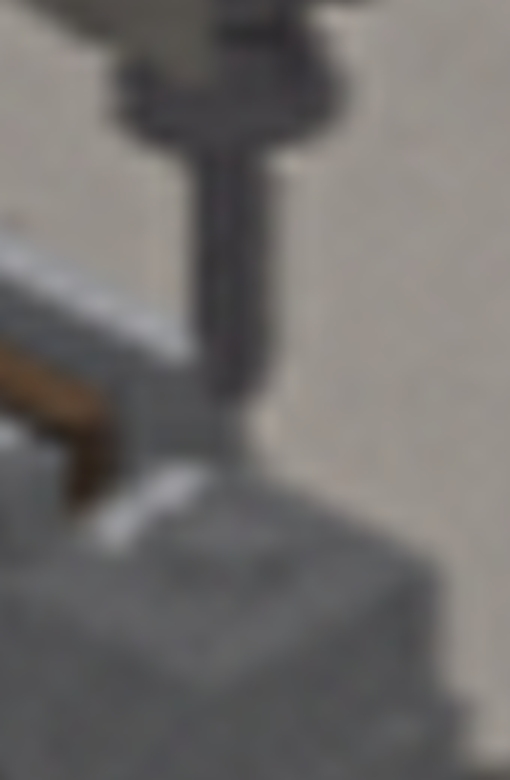

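Pin foot at s7b (238,395), hole at (230,555); the correction of about −1.8 mm along tool y agrees with the world measurement. Shift and start inserting.

Call:
drive_tool(motion=[[0,-0.0018,0.004,0,0,0,255],[0,-0.0018,0.009,0,0,0,255],[0,-0.0018,0.014,0,0,0,255],[0,-0.0018,0.019,0,0,0,255],[0,-0.0018,0.024,0,0,0,255],[0,-0.0018,0.028,0,0,0,255],[0,-0.0018,0.028,0,0,0,255]])

```text
time_s: 11.25
ee_pos: [0.5185, 0.0083, 0.1085]
tcp_rot: [0.99, 0.142, -0.001, -0.0]
force: [-1.3, 0.3, -0.9]
gripper_width: 0.0193
```

Run:
```python
from h import *
shifts([[.5189,.0066,.0805]],.285)
crop('scene',270,130,370,215,7,'pics/s8.png')
```

```text
t 11.25 pos [0.5185 0.0083 0.1085] yaw 0.2848305037730474 tilt [-0.0016 -0.0002 -1.    ] F [-1.3073  0.2555 -0.8989] w 0.019306845426587785
[0.     0.0017 0.028 ] turn z -0.0002
```

View pics/s8.png

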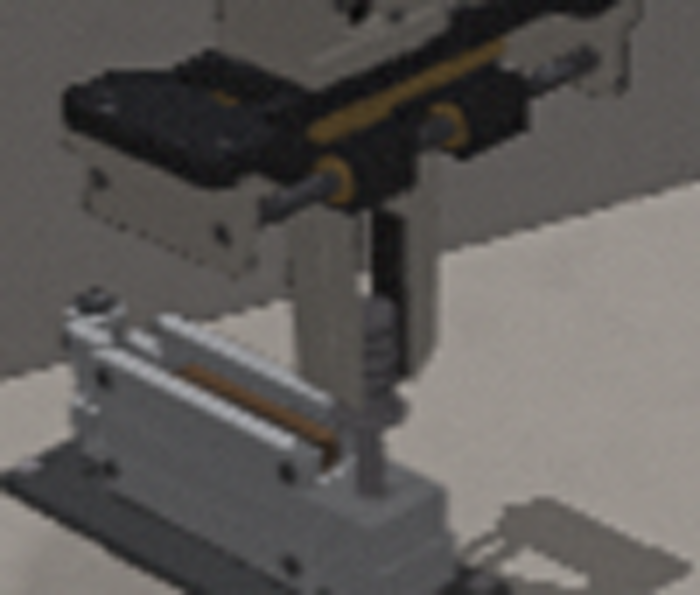

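Force is near zero with the foot ~8 mm below the eye's top: it has entered. Continue down, recentring slightly.

Call:
drive_tool(motion=[[0,0.001,0.003,0,0,0,255],[0,0.001,0.006,0,0,0,255],[0,0.001,0.009,0,0,0,255],[0,0.001,0.012,0,0,0,255],[0,0.001,0.012,0,0,0,255]])

```text
time_s: 11.8
ee_pos: [0.519, 0.0075, 0.0967]
tcp_rot: [0.99, 0.142, -0.0, -0.0]
force: [-1.3, -0.9, -1.8]
gripper_width: 0.0193
```

Run:
```python
from h import *
shifts([[.5189,.0066,.0805]],.285)
```

```text
t 11.8 pos [0.519  0.0075 0.0967] yaw 0.2849391334443173 tilt [-0.0008  0.0001 -1.    ] F [-1.2597 -0.899  -1.79  ] w 0.019290468379406147
[-0.0003  0.0008  0.0162] turn z -0.0001
```

Call:
drive_tool(motion=[[0,0,0.003,0,0,0,255],[0,0,0.006,0,0,0,255],[0,0,0.009,0,0,0,255],[0,0,0.012,0,0,0,255],[0,0,0.014,0,0,0,255],[0,0,0.014,0,0,0,255]])

```text
time_s: 12.4
ee_pos: [0.519, 0.0074, 0.0828]
tcp_rot: [0.99, 0.142, -0.0, -0.0]
force: [-1.3, -0.1, -1.3]
gripper_width: 0.0194
```

Call:
drive_tool(motion=[[0,0,0.001,0,0,0,255],[0,0,0.002,0,0,0,255],[0,0,0.003,0,0,0,255],[0,0,0.003,0,0,0,255]])

```text
time_s: 12.8
ee_pos: [0.5191, 0.0073, 0.0806]
tcp_rot: [0.99, 0.142, -0.0, 0.0]
force: [-2.7, -0.6, 3.8]
gripper_width: 0.0197
```

Run:
```python
from h import *
shifts([[.5189,.0066,.0805]],.285)
crop('scene',270,130,370,215,7,'pics/s9.png')
```

```text
t 12.8 pos [0.5191 0.0073 0.0806] yaw 0.28474800909596926 tilt [-0.0003 -0.0002 -1.    ] F [-2.7492 -0.563   3.7909] w 0.019667411401946562
[-0.0004  0.0006  0.0001] turn z -0.0003
```

View pics/s9.png

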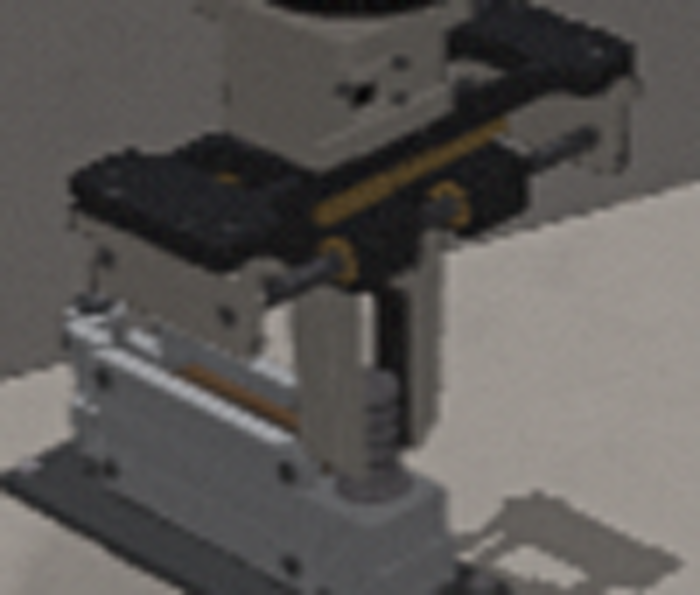

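Collar appears seated on the eye at (370,490), reaction ~5 N at exactly the expected height. One more nudge, then release and rise.

Call:
drive_tool(motion=[[0,0,0.001,0,0,0,255],[0,0,0.001,0,0,0,255]])

```text
time_s: 13.05
ee_pos: [0.5191, 0.0073, 0.0805]
tcp_rot: [0.99, 0.142, -0.0, 0.0]
force: [-4.9, -0.7, 10.0]
gripper_width: 0.0193
```

Call:
drive_tool(motion=[[0,0,-0.001,0,0,0,110],[0,0,-0.001,0,0,0,110],[0,0,-0.001,0,0,0,110],[0,0,-0.001,0,0,0,110],[0,0,-0.03,0,0,0,110],[0,0,-0.07,0,0,0,60],[0,0,-0.1,0,0,0,60],[0,0,-0.1,0,0,0,60]])

```text
time_s: 13.85
ee_pos: [0.5225, 0.0078, 0.1832]
tcp_rot: [0.99, 0.142, 0.005, 0.0]
force: [0.4, 0.0, -0.0]
gripper_width: 0.07
```

Run:
```python
from h import *
shifts([clamp(.004,0,.17),clamp(.004,0,.055)],.285)
crop('scene',270,130,370,215,7,'pics/s10.png')
crop('top',255,120,335,210,6.5,'pics/t10.png')
```

```text
t 13.85 pos [0.5225 0.0078 0.1832] yaw 0.28478848930077166 tilt [ 0.01    0.0007 -0.9999] F [ 0.3756  0.0238 -0.0225] w 0.07001808698631674
[0.0642 0.0001 0.0139] turn z -0.0002
[ 0.0631 -0.0002  0.1288] turn z -0.0002
```

View pics/s10.png

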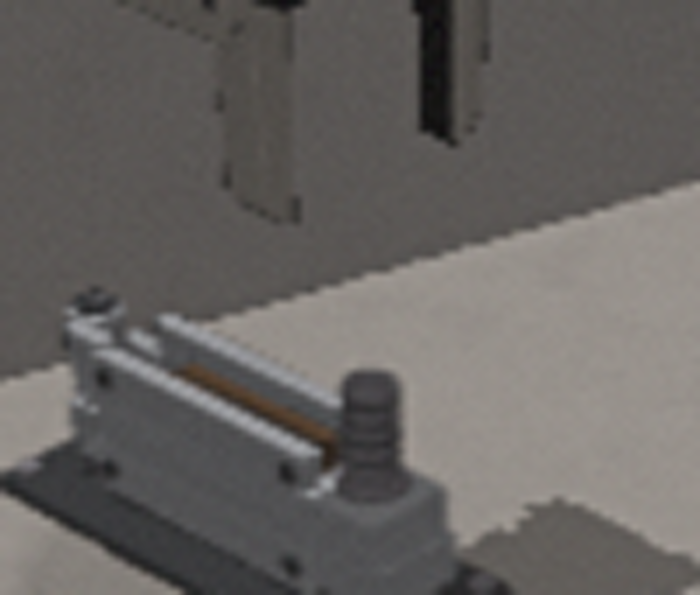

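View pics/t10.png

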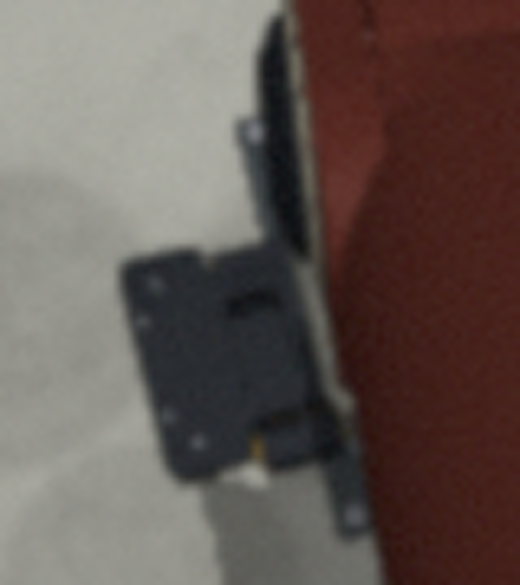

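Pin upright with its collar on the eye (s10 (372,490)), plate shut. Move over the squeeze point with jaws at 70 mm.

Call:
drive_tool(motion=[[0.02,0,0,0,0,0,60],[0.04,0,0,0,0,0,60],[0.055,0,0,0,0,0,60],[0.063,0,0.01,0,0,0,60],[0.063,0,0.01,0,0,0,60],[0.063,0,0.01,0,0,0,60],[0.063,0,0.01,0,0,0,60]])

```text
time_s: 14.65
ee_pos: [0.5787, 0.0247, 0.1687]
tcp_rot: [0.99, 0.142, -0.001, 0.0]
force: [0.6, 0.7, 0.2]
gripper_width: 0.071
```

Run:
```python
from h import *
shifts([clamp(.003,0,.05)],.285)
```

```text
t 14.65 pos [0.5787 0.0247 0.1687] yaw 0.2844931560546541 tilt [-0.0018 -0.0004 -1.    ] F [0.5722 0.6813 0.2372] w 0.07099477758115315
[0.0048 0.0006 0.1187] turn z -0.0005
```

Call:
drive_tool(motion=[[0.004,0,0.03,0,0,0,60],[0.004,0,0.06,0,0,0,60],[0.004,0,0.085,0,0,0,60],[0.004,0,0.105,0,0,0,60],[0.004,0,0.118,0,0,0,60],[0.004,0,0.118,0,0,0,60],[0.004,0,0.118,0,0,0,60]])

```text
time_s: 15.35
ee_pos: [0.584, 0.0262, 0.0519]
tcp_rot: [0.99, 0.142, 0.001, 0.0]
force: [-0.2, 0.1, -0.2]
gripper_width: 0.0707
```

Run:
```python
from h import *
shifts([clamp(.003,0,.05)],.285)
crop('scene',250,100,370,215,6,'pics/s11.png')
```

```text
t 15.35 pos [0.584  0.0262 0.0519] yaw 0.28468937806421346 tilt [ 0.0011  0.0002 -1.    ] F [-0.222   0.0994 -0.229 ] w 0.07066249120443298
[-0.0009  0.0005  0.0019] turn z -0.0003
```

View pics/s11.png

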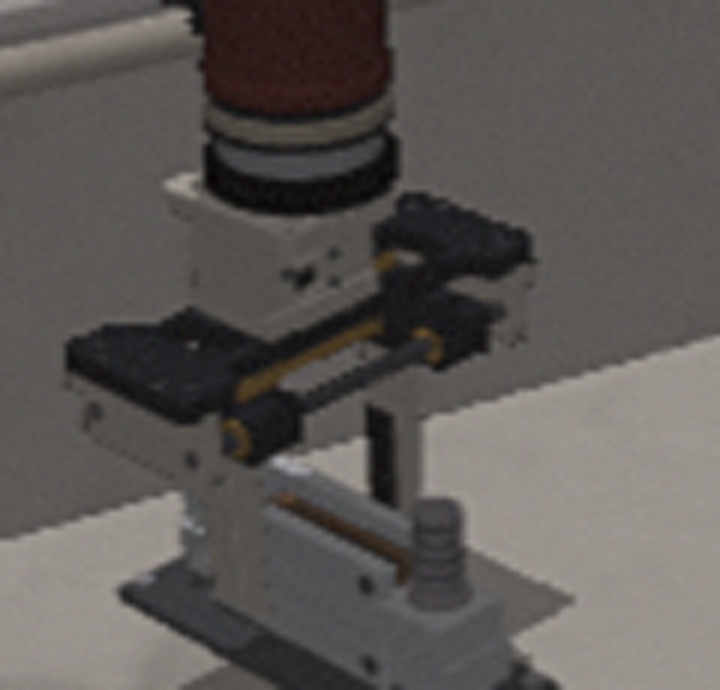

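The fingers straddle both plates. Close with a moderate force first, then firm.

Call:
drive_tool(motion=[[0,0,0.001,0,0,0,150],[0,0,0.001,0,0,0,200],[0,0,0.001,0,0,0,255],[0,0,0.001,0,0,0,255],[0,0,0.001,0,0,0,255],[0,0,0.001,0,0,0,255],[0,0,0.001,0,0,0,255]], grip_force=20)

```text
time_s: 16.1
ee_pos: [0.5838, 0.0257, 0.0504]
tcp_rot: [0.99, 0.142, 0.0, 0.0]
force: [0.4, -1.0, 2.1]
gripper_width: 0.0379
```

Call:
drive_tool(motion=[[0,0,0,0,0,0,255],[0,0,0,0,0,0,255],[0,0,0,0,0,0,255],[0,0,0,0,0,0,255],[0,0,0,0,0,0,255]], grip_force=55)

```text
time_s: 16.6
ee_pos: [0.5838, 0.0257, 0.0504]
tcp_rot: [0.99, 0.142, 0.0, 0.0]
force: [0.4, -2.9, 2.4]
gripper_width: 0.0377
```

Run:
```python
from h import *
shifts([clamp(.003,0,.05)],.285)
crop('scene',250,100,370,215,6,'pics/s12.png')
cv2.imwrite('pics/sf.png',cv2.cvtColor(capture('scene'),cv2.COLOR_RGB2BGR))
```

```text
t 16.6 pos [0.5838 0.0257 0.0504] yaw 0.2843066646710772 tilt [ 0.0005 -0.0006 -1.    ] F [ 0.4047 -2.8755  2.3874] w 0.037718397325392165
[-0.0006  0.0001  0.0004] turn z -0.0007
```

View pics/s12.png

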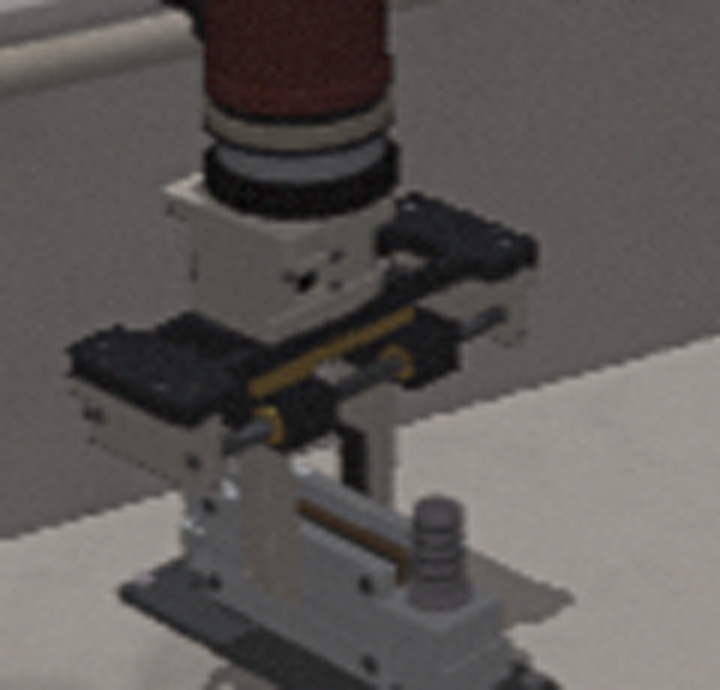

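View pics/sf.png

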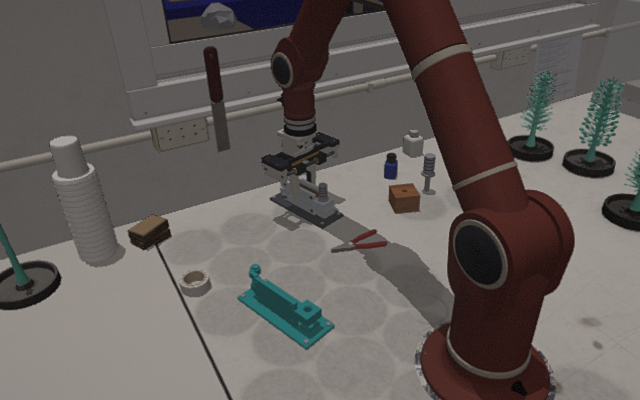

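Jaws hold both plates at 37.7 mm (38 nominal), the pin is seated at (440,600), and bottle, pliers and tape are where they started. Handing in.

```bash
python3 -c "
from cell import env
s=env.state();print(s['time_s'],s['gripper_width'],s['force'])
print(env.hand_in())"
```

```text
16.7 0.03765380179591309 [-0.05744581 -3.66658613  2.51414089]
the job is handed in; nothing more can be done
None
```

The clamp is shut, pinned and squeezed, and I handed the job in at 16.7 s with the gripper still holding it.

- **Plate:** I pushed the hinged plate with the closed fingers until the force rose to about 8 N with no further movement. The top view then showed the two eyes lined up.
- **Pin:** I took the pin from the wooden block, not the larger free-standing one. It went through both holes, and the collar met the metal with the tool at the expected height. The push there reached about 10 N. After release, the picture showed the pin upright with its collar on the eye.
- **Squeeze:** The gripper is holding both plates at mid-length with a 55 N grip setting. The opening reads 37.7 mm against the nominal 38 mm.
- **Bystanders:** The last scene view shows the bottle, pliers and tape roll where they started.

None of the checks failed. The pin sat about 1 mm off the tool centre while I carried it, which was within the hole's clearance.

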